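# Lift a glue-wet flange ring with the fork and hold it ready over its filter head

### The arm

A 6-joint arm with a two-finger parallel gripper is mounted at the origin on a cart in front of the work surface, level with it; the furniture and walls round the work are solid. World frame = base frame: x ahead of the robot, y to its left, z up, the work surface at z = 0. Lengths are in m, angles in rad, forces in N, time in s.
With the tool pointing down it reaches from about 0.375 to 0.825 m from the base axis. Payload 5.5 kg.
Tool frame: the origin (TCP) lies between the finger pads; the fingertips stand 17 mm ahead of it and the grasp point (between the pads) lies 2 mm behind it; z points along the fingers, y is the direction in which the jaws open and shut (so a half turn about z gives the same grasp; the last joint's range is limited). The gripper opens to 85 mm and grips with 20 to 120 N. Pads are 22 mm wide; open, the fingers measure 114 mm over their backs; the gripper's body (76 mm by 85 mm) begins 54 mm behind the grasp point. The pads swing forward as they close: fully open they stand 13 mm farther back than shut.
Start: joints at [1.268, 0.314, -0.047, 1.21, 0, 1.571], TCP at [0.179, 0.573, 0.248] pointing down, gripper open.
Joint ranges: [-2.67, 2.67], [-0.69, 1.73], [-1.03, 1.25], [-2.08, 2.16], [-1.42, 1.45], [-3.14, 3.14]. Speed limits (rad/s): [2.39, 2.39, 3.01, 3.14, 3.14, 3.14].

### API

Orientations are given as [roll, pitch, yaw] about the fixed x, y, z axes, in that order (R = Rz(yaw) Ry(pitch) Rx(roll)).
In Python, from station import env, optics gives the robot as it stands.
- The arm moves only by the shell command python3 -m jog 'ROWS' [FORCE]. ROWS is JSON, a list of rows, each an object with "delta_pos": the shift along the tool's x, y, z in m, a list of three; "turn": the turn, a rotation vector about the tool's x, y, z in rad, a list of three; "hand": the opening, from -1 (shut) to 1 (fully open). A call has 1 to 10 rows; each row shifts and turns the commanded pose from where the row before left it, along the tool's axes as they then stand; what a row does not reach is not made up. A row lasts 1/10 s, in which the tool goes at most 50 mm and 8.59 degrees, less where a joint would pass 70% of its speed; a pose out of reach is approached as far as the arm can. A call is refused whole if a number of a shift passes 0.05 or a number of a turn 0.15, either way. A call with a gripper value outside its range is refused whole. The fingers move at their own pace and stop on an object; FORCE is the grip in N (left out, the last holds). Time passes only in rows, so rows that do not move let the fingers close. It gives the time, the measured TCP pose, the force and the opening at its end, in the units of the state.
- env.observe(): the state, without advancing time (a new reading comes with each control period).
- optics.camera(name): name is "scene" or "top" or "wrist"; returns (picture, depth): 384x512x3 uint8, red, green, blue; 384x512 float32, m along the optical axis (not along the pixel's ray), 0 where there is no reading.
- optics.calibration(name): a dict with "fx", "fy", "cx", "cy" (pixels), "k1" (the pictures are not rectified: a ray, as slopes to the right and down, at radius r is drawn at 1 + k1 r^2 times it, then the intrinsics apply), "origin" and "rotation" of the camera in the world; the wrist camera has in their place "tool_from_camera" (4x4, takes a point from camera to tool coordinates, whose origin is the TCP and whose axes are the flange's). Camera axes: x right, y up, looking along -z (the intrinsics and any distortion apply to the point x, -y, -z); pixel columns grow to the right and rows downward; lengths in m; the calibration is good to about 2 mm. A picture is of the moment at which its call begins: read the wrist's pose just before it. calibration takes no time and is no camera call.
- env.sign_off(): hands the job in, once; it reports no verdict.
The state is a dict: "t": time; "joints": joint angles; "joint_velocities": joint speeds; "joint_efforts": joint torques, N m; "tcp_pos": TCP position; "eef_rot": TCP orientation; "force": force on the tool from outside, world axes, zero at the start; "wrist_torque": the same for the moment, N m; "opening": finger opening in m.
Only numpy, scipy, OpenCV 4.12 (cv2) and the standard library are available. Lean on these libraries where they do the work, as an engineer would, in place of code of your own. Each camera call takes 0.05 s, during which the arm holds its last target. There are 200 camera calls.

### The job

The flat flange ring on the white resting block is wet with glue, so do not touch it with the gripper: take the forked lifter by its wooden grip, slide its two tines under the ring along either side of the white rail and lift the ring off. Carry it over the end caps without disturbing them to the filter head whose spigot fits the ring's bore (the narrower of the two spigots), and stop with the ring level, centred and about a centimetre above the top of that spigot, not touching it and without shifting either head. Finish while holding it there on the fork, steady and ready to be lowered; nothing is put down.

Things in the scene. Friction and masses are not known exactly. Their poses are not given: they have to be found in the camera images.
- ring_fork: forked bare-metal lifter with a wooden grip, lying flat on the bench, about 0.26 kg. Origin: underside of the blade, straight below the middle of the grip; x points along the tines to their tips, z up. Blade 3 mm thick, x = -52 to 169 mm: heel plate 58 mm wide under the grip, web 92 mm wide ending at x = 62, from there two tines 14 mm wide (|y| = 32 to 46) with a free gap of 64 mm between them
- fork_grip (a point): middle of the lifter's grip, 50 mm above the blade's underside; axes as the lifter's. The grip is a flat-sided wooden bar 90 mm long (along x), 24 mm wide (y), 28 mm high, clear of the blade by 33 mm on two 8 mm tangs at x = -30 and 30 mm
- fork_seat (a point): on the blade's upper face midway between the tines, 122 mm ahead of the grip's middle: the ring's centre belongs here when it lies on the fork. The ring has about 8 mm play each way between a back stop (front face at x = 62 mm from the lifter's origin) and the upturned tips of the tines (x = 166 to 169), all 4 mm high above the blade
- flange_ring: flat grey plastic ring, outside diameter 104 mm, bore 62 mm, 10 mm thick, about 0.09 kg, loose. It lies flat on the rail of the resting block, roughly central. Origin: centre of its underside, z up
- rest_block: resting block fixed to the bench: base plate 120 x 120 x 6 mm, on it a white rail along the block's x axis, 88 mm long, 40 mm wide (y), its top 40 mm above the bench. The ring lies on the rail and overhangs both sides: the tines pass under it beside the rail, above the base plate, entering from the negative x end towards positive x. Origin: on the bench, centre of the block
- block_top (a point): centre of the rail's top, 40 mm above the bench; axes as the block's
- head_narrow: grey plastic filter head, standing upright and loose, 1.2 kg: round body 104 mm across and 82 mm high with a small brass-plugged port on its side at negative x, on top a hollow spigot 54 mm across with a chamfered lip, 24 mm high. The ring's bore fits this one. Origin: centre of its underside, z up
- head_narrow_top (a point): centre of the top of the narrow spigot, 106 mm above the head's underside: the target
- head_wide: a like filter head, same body and height, but its spigot is 78 mm across, too wide for the ring. Leave it alone. Origin: centre of its underside
- cap_grey_a: grey round end cap with a small blue valve on top, 92 mm across, 92 mm high, standing loose between the block and the heads; leave it alone. Origin: centre of its underside
- cap_black_a: black round end cap with a thin stud on top, 84 mm across, 91 mm high; leave it alone. Origin: centre of its underside
- cap_black_b: black round end cap with a short boss on top, 88 mm across, 83 mm high; leave it alone. Origin: centre of its underside
Things that resemble listed ones, but are neither listed nor needed, are in the scene too. Leave any green look-alike of the flange_ring alone.

How it is judged:
By the outcome, as a careful person would: the job done as asked, in the order asked, and still so for the second after the job is handed in, while the arm keeps its last pose, push and grip.
It also fails if it takes over 58 s, if anything falls off the work surface, if the arm or the gripper's body presses on something with over 40 N, if the wrist force passes 120 N, or if a joint passes its speed limit or range.

## Working session

There is one attempt and no reset: what is moved stays moved. The work goes in short steps, Python scripts to look and compute and a shell command to move; the robot and the scene stay as the last step left them, time stands still between calls to the robot, and variables do not carry over. Pictures are saved under pics/ and viewed, about 8 in all and at most 12, crops included, and the job is handed in when it is done.

```bash
mkdir -p pics
cat > h.py <<'E'
import numpy as np, cv2
from station import env, optics
from scipy.spatial.transform import Rotation as R
def snap(name,fn=None):
    s=env.observe(); im,d=optics.camera(name); c=optics.calibration(name)
    if "tool_from_camera" in c:
        T=np.eye(4);T[:3,:3]=R.from_euler('xyz',s['eef_rot']).as_matrix();T[:3,3]=s['tcp_pos'];T=T@np.array(c["tool_from_camera"])
    else:
        T=np.eye(4);T[:3,:3]=c["rotation"];T[:3,3]=c["origin"]
    if fn: cv2.imwrite('pics/'+fn,im[...,::-1])
    np.savez('last_%s.npz'%name,im=im,d=d,T=T,K=[c[k] for k in("fx","fy","cx","cy","k1")])
    return s
def load(name):
    return np.load('last_%s.npz'%name)
def cloud(name):
    z=load(name);fx,fy,cx,cy,k1=z['K'];d=z['d'];h,w=d.shape
    u,v=np.meshgrid(np.arange(w),np.arange(h))
    pts=np.stack([u,v],-1).reshape(-1,1,2).astype(np.float64)
    n=cv2.undistortPoints(pts,np.array([[fx,0,cx],[0,fy,cy],[0,0,1]]),np.array([k1,0,0,0.])).reshape(h,w,2)
    P=np.stack([n[...,0]*d,-n[...,1]*d,-d],-1)@z['T'][:3,:3].T+z['T'][:3,3]
    P[d==0]=np.nan
    return z['im'],P
E
python3 - <<'E'
from h import *
s=snap('top','top0.png');snap('scene','scene0.png');print(s)
for n in('top','scene'):
    im,P=cloud(n)
    c=optics.calibration(n);print(n,c)
a=cv2.imread('pics/top0.png');cv2.imwrite('pics/top0b.png',cv2.resize(a,(800,600),interpolation=cv2.INTER_CUBIC))
E
```

```text
{'t': 0.0, 'joints': array([ 1.26799228e+00,  3.14250818e-01, -4.80611135e-02,  1.21019705e+00,
        2.28022347e-05,  1.57078974e+00]), 'joint_velocities': array([-0.00110406,  0.00102425,  0.00018875,  0.00023021,  0.00013537,
        0.00060835]), 'joint_efforts': array([ 8.54546270e-04, -5.39586389e+01,  3.39750910e+01,  1.92194787e-02,
        7.28009559e-05, -8.77699406e-07]), 'tcp_pos': array([0.17875069, 0.57218865, 0.24742755]), 'eef_rot': array([-3.13988000e+00, -2.28134906e-05,  2.83879516e+00]), 'force': array([-0.51381697,  0.09248594, -0.79390842]), 'wrist_torque': array([ 0.00752842, -0.00122756,  0.03294148]), 'opening': 0.08540323048458603}
top {'fx': 438.883685508514, 'fy': 438.883685508514, 'cx': 253.88859859100688, 'cy': 195.3809152799041, 'k1': 0.03715666792560891, 'origin': array([0.41560065, 0.03720144, 1.29944145]), 'rotation': array([ 0.06241782, -0.01489865, -1.54897752])}
scene {'fx': 489.2083327495554, 'fy': 489.2083327495554, 'cx': 254.27136873895134, 'cy': 190.608176074069, 'k1': -0.21092893786464223, 'origin': array([ 1.7228802 , -0.28165668,  0.8345846 ]), 'rotation': array([1.05380819, 0.02341422, 1.30855887])}
```

```bash
sed -i "s/T\[:3,:3\]=c\[\"rotation\"\]/T[:3,:3]=R.from_euler('xyz',c['rotation']).as_matrix()/" h.py
python3 - <<'E'
from h import *
snap('top');snap('scene')
im,P=cloud('top')
for v in range(40,384,60): print([tuple(np.round(P[v,u],3)) for u in range(60,512,100)])
E
```

```text
[(np.float64(1.305), np.float64(0.99), np.float64(-0.872)), (np.float64(0.94), np.float64(0.303), np.float64(0.044)), (np.float64(0.969), np.float64(0.011), np.float64(-0.003)), (np.float64(1.259), np.float64(-0.458), np.float64(-0.659)), (np.float64(0.83), np.float64(-0.424), np.float64(0.346))]
[(np.float64(1.008), np.float64(0.985), np.float64(-0.89)), (np.float64(0.777), np.float64(0.307), np.float64(-0.001)), (np.float64(0.785), np.float64(0.007), np.float64(-0.003)), (np.float64(0.791), np.float64(-0.293), np.float64(0.002)), (np.float64(1.057), np.float64(-1.019), np.float64(-0.882))]
[(np.float64(0.705), np.float64(0.965), np.float64(-0.874)), (np.float64(0.595), np.float64(0.299), np.float64(0.005)), (np.float64(0.603), np.float64(0.004), np.float64(0.001)), (np.float64(0.598), np.float64(-0.273), np.float64(0.084)), (np.float64(0.753), np.float64(-1.017), np.float64(-0.878))]
[(np.float64(0.41), np.float64(0.952), np.float64(-0.876)), (np.float64(0.418), np.float64(0.295), np.float64(-0.002)), (np.float64(0.425), np.float64(0.0), np.float64(0.002)), (np.float64(0.43), np.float64(-0.273), np.float64(0.091)), (np.float64(0.454), np.float64(-1.018), np.float64(-0.886))]
[(np.float64(0.12), np.float64(0.941), np.float64(-0.886)), (np.float64(0.244), np.float64(0.287), np.float64(0.002)), (np.float64(0.249), np.float64(-0.004), np.float64(-0.002)), (np.float64(0.304), np.float64(-0.196), np.float64(0.393)), (np.float64(0.159), np.float64(-1.014), np.float64(-0.884))]
[(np.float64(-0.163), np.float64(0.922), np.float64(-0.882)), (np.float64(-0.156), np.float64(0.445), np.float64(-0.874)), (np.float64(0.083), np.float64(-0.007), np.float64(0.021)), (np.float64(-0.14), np.float64(-0.523), np.float64(-0.879)), (np.float64(-0.127), np.float64(-1.007), np.float64(-0.878))]
```

View pics/top0b.png

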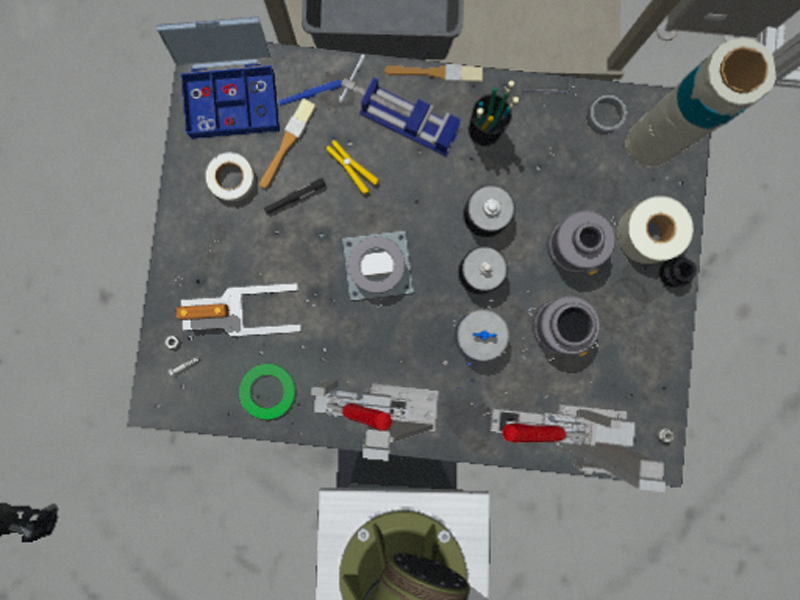

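View pics/scene0.png

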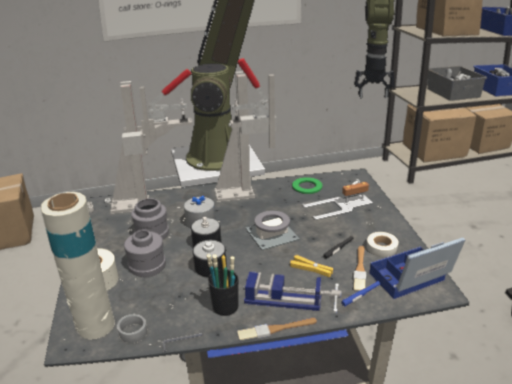

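```bash
cat > m.py <<'E'
from h import *
im,P=cloud('top'); hsv=cv2.cvtColor(im,cv2.COLOR_RGB2HSV)
def box(x0,x1,y0,y1): # 800-scale px box
    m=np.zeros(im.shape[:2],bool); s=512/800; m[int(y0*s):int(y1*s),int(x0*s):int(x1*s)]=1; return m&np.isfinite(P[...,2])
def circ(name,b,z0,z1):
    m=box(*b)&(P[...,2]>z0)&(P[...,2]<z1); q=P[m]
    e,r=cv2.minEnclosingCircle(q[:,:2].astype(np.float32)); rect=cv2.minAreaRect(q[:,:2].astype(np.float32))
    print(name,len(q),'enc',np.round(e,4),round(r,4),'mean',q.mean(0).round(4),'zpct',np.percentile(q[:,2],[5,50,95]).round(4))
circ('ring',(340,420,228,304),.043,.06)
circ('narrow spig',(545,630,200,285),.098,.115)
circ('narrow body',(545,630,200,285),.076,.09)
circ('wide spig',(530,605,290,375),.098,.115)
circ('wide body',(530,605,290,375),.076,.09)
circ('cap1',(460,520,180,240),.06,.12);circ('cap2',(455,512,240,298),.06,.12);circ('cap3',(450,515,300,365),.06,.12)
def rect(name,m):
    n,l,st,_=cv2.connectedComponentsWithStats(m.astype(np.uint8)); k=1+st[1:,4].argmax(); q=P[l==k]
    r=cv2.minAreaRect(q[:,:2].astype(np.float32)); print(name,len(q),r,'z',np.median(q[:,2]).round(4)); return q
rect('grip',box(170,235,295,325)&(hsv[...,0]<20)&(hsv[...,1]>120)&(P[...,2]>.05))
q=rect('tines',box(170,310,275,345)&(im.min(-1)>150)&(P[...,2]<.03)&(hsv[...,1]<60))
rect('base',box(335,420,225,308)&(P[...,2]<.02)&(P[...,2]>.003))
rect('railtop',box(340,420,228,304)&(im.min(-1)>200)&(P[...,2]>.03))
E
python3 m.py
python3 - <<'E'
import cv2
a=cv2.imread('pics/top0.png')[135:235,100:290]
cv2.imwrite('pics/crop1.png',cv2.resize(a,None,fx=4.2,fy=4.2,interpolation=cv2.INTER_CUBIC))
E
```

```text
ring 685 enc [0.569  0.0611] 0.0518 mean [0.5688 0.061  0.0495] zpct [0.0452 0.0496 0.0537]
narrow spig 140 enc [ 0.6186 -0.3144] 0.0268 mean [ 0.617  -0.3128  0.1047] zpct [0.1005 0.1046 0.1083]
narrow body 886 enc [ 0.6192 -0.316 ] 0.0525 mean [ 0.6177 -0.3146  0.0821] zpct [0.0778 0.082  0.0865]
wide spig 224 enc [ 0.465  -0.2891] 0.0389 mean [ 0.4645 -0.2868  0.1043] zpct [0.0992 0.1045 0.1087]
wide body 812 enc [ 0.4651 -0.2897] 0.0523 mean [ 0.4644 -0.2874  0.0829] zpct [0.0782 0.0828 0.0879]
cap1 622 enc [ 0.6762 -0.1457] 0.0448 mean [ 0.674  -0.1455  0.0652] zpct [0.0605 0.0634 0.0777]
cap2 634 enc [ 0.564 -0.135] 0.0422 mean [ 0.5639 -0.1345  0.0657] zpct [0.0609 0.0647 0.0745]
cap3 817 enc [ 0.4439 -0.134 ] 0.046 mean [ 0.4434 -0.1337  0.0668] zpct [0.0618 0.0658 0.0784]
grip 239 ((0.4746212363243103, 0.3718879818916321), (0.022375307977199554, 0.08779042214155197), 4.992778301239014) z 0.0633
tines 650 ((0.48017436265945435, 0.3147577941417694), (0.09143001586198807, 0.21950571238994598), 5.415504455566406) z 0.0026
base 290 ((0.580761730670929, 0.02698073536157608), (0.13328026235103607, 0.0692189410328865), 15.31429672241211) z 0.0062
railtop 227 ((0.5730540752410889, 0.060493841767311096), (0.036535412073135376, 0.05600237101316452), 10.546398162841797) z 0.0401
```

View pics/crop1.png

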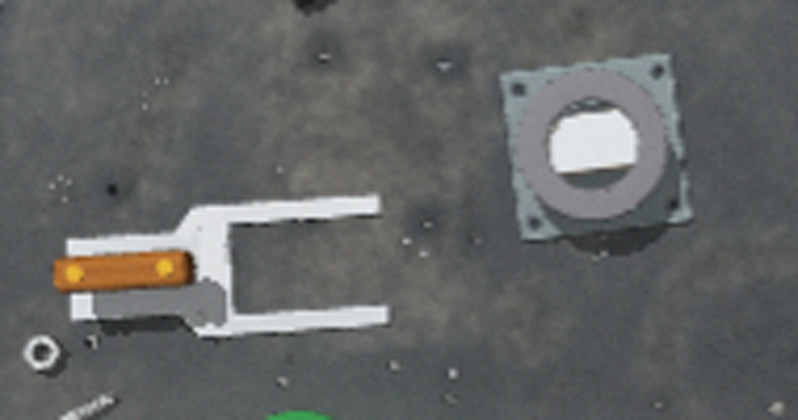

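```bash
cat >> h.py <<'E'
def pix(name,uv,z):
    c=load(name);fx,fy,cx,cy,k1=c['K']
    n=cv2.undistortPoints(np.array(uv,float).reshape(-1,1,2),np.array([[fx,0,cx],[0,fy,cy],[0,0,1]]),np.array([k1,0,0,0.])).reshape(-1,2)
    r=np.c_[n[:,0],-n[:,1],-np.ones(len(n))]@c['T'][:3,:3].T;o=c['T'][:3,3]
    return o+r*((z-o[2])/r[:,2])[:,None]
E
python3 - <<'E'
from h import *
f=lambda l:np.array(l)/4.2+[100,135]-.4
def deg(d): return np.degrees(np.arctan2(d[1],d[0])).round(2)
p=pix('top',f([(502,75),(670,55),(692,218),(525,240)]),.006);print('base',p.round(4),p.mean(0),deg(p[1]-p[0]),deg(p[2]-p[3]),deg(p[3]-p[0])+0)
p=pix('top',f([(555,118),(630,108),(637,163),(557,174)]),.04);print('rail',p.round(4),p.mean(0),deg(p[1]-p[0]),deg(p[2]-p[3]))
p=pix('top',f([(231,222),(379,196),(387,322),(234,314)]),.002);print(p.round(4))
p=pix('top',f([(380,196),(388,306),(380,212),(388,322)]),.003);print('tips',p.round(4))
im,P=cloud('scene')
hs=cv2.cvtColor(im,cv2.COLOR_RGB2HSV);m=(hs[...,0]<20)&(hs[...,1]>120)&(P[...,2]>.05)&(abs(P[...,0]-.475)<.05)&(abs(P[...,1]-.37)<.07)
print('grip scene',P[m].mean(0),m.sum())
z=P[...,2]
for n,c,lo,hi in(('ring',(.569,.061),.044,.06),('nspig',(.619,-.315),.098,.115),('nbody',(.619,-.315),.074,.09)):
    m=(np.hypot(P[...,0]-c[0],P[...,1]-c[1])<.07)&(z>lo)&(z<hi);q=P[m];e,r=cv2.minEnclosingCircle(q[:,:2].astype(np.float32));print(n,len(q),np.round(e,4),round(r,4),q.mean(0).round(4))
E
```

```text
base [[ 0.622   0.1256  0.006 ]
 [ 0.6392  0.0072  0.006 ]
 [ 0.5239 -0.0107  0.006 ]
 [ 0.5056  0.1064  0.006 ]] [0.57268145 0.05711851 0.006     ] -81.75 -81.16 -170.62
rail [[0.5878 0.0861 0.04  ]
 [0.5959 0.0348 0.04  ]
 [0.558  0.0291 0.04  ]
 [0.5491 0.0838 0.04  ]] [0.57270457 0.05844543 0.04      ] -80.98 -80.78
[[0.5139 0.313  0.002 ]
 [0.5346 0.2101 0.002 ]
 [0.446  0.2017 0.002 ]
 [0.4493 0.3086 0.002 ]]
tips [[0.5346 0.2092 0.003 ]
 [0.4572 0.2013 0.003 ]
 [0.5233 0.2089 0.003 ]
 [0.446  0.2009 0.003 ]]
grip scene [0.4847018  0.36983133 0.06165202] 168
ring 484 [0.5697 0.0615] 0.0542 [0.5752 0.0608 0.051 ]
nspig 151 [ 0.6216 -0.3129] 0.0271 [ 0.6261 -0.3139  0.1044]
nbody 549 [ 0.6208 -0.3147] 0.0539 [ 0.6377 -0.3139  0.0832]
```

```bash
cat >> h.py <<'E'
def go(target,yaw=None,pr=True):
    s=env.observe();M=R.from_euler('xyz',s['eef_rot'])
    d=M.inv().apply(np.array(target)-s['tcp_pos'])
    out={'d':d.round(4)}
    if yaw is not None: out['turn']=(M.inv()*R.from_euler('xyz',[np.pi,0,yaw])).as_rotvec().round(4)
    print('tcp',s['tcp_pos'].round(4),np.round(s['eef_rot'],4),out)
E
python3 - <<'E'
from h import *
for n in('top','scene'):
    im,P=cloud(n);q=P[(P[...,2]>.13)&(P[...,2]<.7)&(P[...,0]>.1)&(P[...,0]<.95)&(abs(P[...,1])<.6)]
    g=np.floor(q[:,:2]/.05).astype(int)
    for k in np.unique(g,axis=0):
        w=q[(g==k).all(1)]
        if len(w)>8: print(n,(k*.05).round(2),len(w),w[:,2].max().round(2),end='; ')
print();go([.4747,.3724,.17],1.660)
E
```

```text
top [ 0.1  -0.05] 240 0.34; top [0.1 0. ] 212 0.34; top [0.1 0.5] 24 0.35; top [0.15 0.45] 26 0.32; top [0.15 0.5 ] 632 0.37; top [ 0.2  -0.35] 43 0.42; top [ 0.2 -0.3] 213 0.42; top [ 0.25 -0.35] 351 0.42; top [ 0.25 -0.3 ] 767 0.42; top [ 0.25 -0.25] 64 0.36; top [ 0.25 -0.05] 25 0.18; top [0.25 0.  ] 212 0.42; top [0.25 0.05] 99 0.42; top [ 0.3  -0.35] 78 0.27; top [ 0.3 -0.3] 241 0.42; top [ 0.3  -0.25] 267 0.39; top [ 0.3 -0.2] 371 0.43; top [ 0.3  -0.15] 409 0.45; top [0.3 0. ] 428 0.47; top [0.3  0.05] 476 0.47; top [0.3 0.1] 222 0.37; top [0.35 0.1 ] 149 0.42; top [ 0.75 -0.5 ] 481 0.35; top [ 0.75 -0.45] 916 0.35; top [ 0.8  -0.55] 24 0.35; top [ 0.8 -0.5] 679 0.35; top [ 0.8  -0.45] 898 0.35; top [ 0.8 -0.2] 38 0.17; top [ 0.8  -0.15] 23 0.14; top [ 0.85 -0.5 ] 130 0.35; top [ 0.85 -0.45] 86 0.35; top [ 0.85 -0.2 ] 40 0.18; top [ 0.85 -0.15] 12 0.14; top [0.9 0.4] 35 0.16; scene [ 0.1  -0.05] 272 0.34; scene [0.1 0. ] 198 0.34; scene [0.1 0.5] 10 0.6; scene [0.15 0.5 ] 588 0.61; scene [0.15 0.55] 164 0.59; scene [ 0.2 -0.4] 18 0.18; scene [ 0.2  -0.35] 72 0.42; scene [ 0.2 
[... 351 characters left out ...]
2 0.41; scene [ 0.3 -0.2] 390 0.43; scene [ 0.3  -0.15] 263 0.45; scene [0.3 0. ] 707 0.47; scene [0.3  0.05] 848 0.47; scene [0.3 0.1] 185 0.37; scene [0.35 0.05] 45 0.32; scene [0.35 0.1 ] 513 0.42; scene [ 0.75 -0.5 ] 213 0.35; scene [ 0.75 -0.45] 104 0.35; scene [ 0.8  -0.55] 50 0.35; scene [ 0.8 -0.5] 274 0.35; scene [ 0.8  -0.45] 724 0.35; scene [ 0.8 -0.2] 58 0.17; scene [ 0.8  -0.15] 44 0.14; scene [ 0.85 -0.5 ] 1741 0.35; scene [ 0.85 -0.45] 1403 0.35; scene [ 0.85 -0.2 ] 78 0.18; scene [ 0.85 -0.15] 19 0.15; scene [0.9 0.4] 24 0.16; 
tcp [0.1788 0.5724 0.2478] [-3.1405  0.      2.8388] {'d': array([-0.3421, -0.1026,  0.0779]), 'turn': array([-9.0000e-04,  6.0000e-04,  1.1788e+00])}
```

```bash
python3 -m jog '[{"delta_pos":[-0.038,-0.0114,0.0086],"turn":[0,0,0],"hand":1},{"delta_pos":[-0.038,-0.0114,0.0086],"turn":[0,0,0],"hand":1},{"delta_pos":[-0.038,-0.0114,0.0086],"turn":[0,0,0],"hand":1},{"delta_pos":[-0.038,-0.0114,0.0086],"turn":[0,0,0],"hand":1},{"delta_pos":[-0.038,-0.0114,0.0086],"turn":[0,0,0],"hand":1},{"delta_pos":[-0.038,-0.0114,0.0086],"turn":[0,0,0],"hand":1},{"delta_pos":[-0.038,-0.0114,0.0086],"turn":[0,0,0],"hand":1},{"delta_pos":[-0.038,-0.0114,0.0086],"turn":[0,0,0],"hand":1},{"delta_pos":[-0.038,-0.0114,0.0086],"turn":[0,0,0],"hand":1}]'
python3 -m jog '[{"delta_pos":[0,0,0],"turn":[0,0,0.147],"hand":1},{"delta_pos":[0,0,0],"turn":[0,0,0.147],"hand":1},{"delta_pos":[0,0,0],"turn":[0,0,0.147],"hand":1},{"delta_pos":[0,0,0],"turn":[0,0,0.147],"hand":1},{"delta_pos":[0,0,0],"turn":[0,0,0.147],"hand":1},{"delta_pos":[0,0,0],"turn":[0,0,0.147],"hand":1},{"delta_pos":[0,0,0],"turn":[0,0,0.147],"hand":1},{"delta_pos":[0,0,0],"turn":[0,0,0.147],"hand":1},{"delta_pos":[0,0,0],"turn":[0,0,0],"hand":1}]'
python3 - <<'E'
from h import *
s=snap('wrist','w1.png');print(s['joints'].round(3),s['force'])
im,P=cloud('wrist');hs=cv2.cvtColor(im,cv2.COLOR_RGB2HSV)
m=(hs[...,0]<20)&(hs[...,1]>120)&(P[...,2]>.055)&(P[...,2]<.075)&(abs(P[...,1]-.372)<.06)
if m.sum(): print(m.sum(),P[m].mean(0),cv2.minAreaRect(P[m][:,:2].astype(np.float32)))
go([.4747,.3724,.05],1.660)
E
```

```text
t: 1.1
tcp_pos: [0.4759, 0.3716, 0.1704]
eef_rot: [-3.141, -0.0, 2.839]
force: [0.6, 0.1, -0.3]
opening: 0.0852
t: 2.0
tcp_pos: [0.4746, 0.3727, 0.1707]
eef_rot: [-3.141, 0.0, 1.662]
force: [-0.0, 0.6, 0.0]
opening: 0.0854
[ 0.666  0.36  -0.162  1.049 -0.     2.145] [-0.01678926  0.58318296  0.00924416]
2495 [0.4743984  0.37693957 0.06466931] ((0.47462379932403564, 0.3754608631134033), (0.022698186337947845, 0.08754274994134903), 5.248688697814941)
tcp [0.4747 0.3727 0.1707] [-3.1414e+00  2.0000e-04  1.6659e+00] {'d': array([-0.0003,  0.    ,  0.1207]), 'turn': array([-0.0002,  0.0002,  0.0059])}
```

View pics/w1.png

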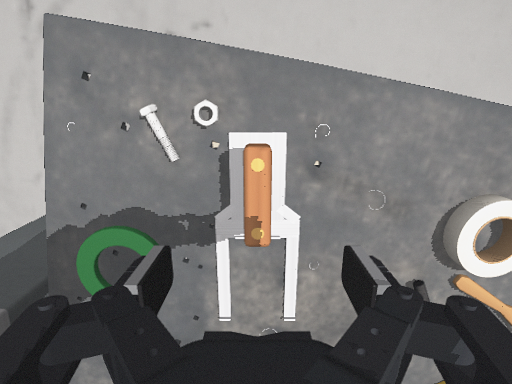

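```bash
python3 -m jog '[{"delta_pos":[0,0,0.03],"turn":[0,0,0.003],"hand":1},{"delta_pos":[0,0,0.03],"turn":[0,0,0],"hand":1},{"delta_pos":[0.001,0,0.03],"turn":[0,0,0],"hand":1},{"delta_pos":[0,0,0.02],"turn":[0,0,0],"hand":1},{"delta_pos":[0,0,0.012],"turn":[0,0,0],"hand":1},{"delta_pos":[0,0,0],"turn":[0,0,0],"hand":1}]'
python3 -m jog '[{"delta_pos":[0,0,0],"turn":[0,0,0],"hand":-1},{"delta_pos":[0,0,0],"turn":[0,0,0],"hand":-1},{"delta_pos":[0,0,0],"turn":[0,0,0],"hand":-1},{"delta_pos":[0,0,0],"turn":[0,0,0],"hand":-1},{"delta_pos":[0,0,0],"turn":[0,0,0],"hand":-1},{"delta_pos":[0,0,0],"turn":[0,0,0],"hand":-1},{"delta_pos":[0,0,0],"turn":[0,0,0],"hand":-1},{"delta_pos":[0,0,0],"turn":[0,0,0],"hand":-1}]' 110
python3 -m jog '[{"delta_pos":[0,0,-0.005],"turn":[0,0,0],"hand":-1},{"delta_pos":[0,0,-0.015],"turn":[0,0,0],"hand":-1},{"delta_pos":[0,0,-0.015],"turn":[0,0,0],"hand":-1},{"delta_pos":[0,0,-0.015],"turn":[0,0,0],"hand":-1},{"delta_pos":[0,0,0],"turn":[0,0,0],"hand":-1},{"delta_pos":[0,0,0],"turn":[0,0,0],"hand":-1}]'
```

```text
t: 2.65
tcp_pos: [0.4736, 0.3729, 0.0472]
eef_rot: [-3.139, 0.002, 1.662]
force: [-0.6, 0.1, 0.3]
opening: 0.0854
t: 3.45
tcp_pos: [0.4752, 0.3743, 0.05]
eef_rot: [3.14, -0.001, 1.66]
force: [-0.2, -0.6, 6.3]
opening: 0.0223
t: 4.05
tcp_pos: [0.4746, 0.3737, 0.0986]
eef_rot: [-3.142, -0.0, 1.66]
force: [-0.4, 0.1, -3.1]
opening: 0.0228
```

```bash
cat > fk.py <<'E'
from h import *
def fork(name,s,zhint=None):
    im,P=cloud(name); M=R.from_euler('xyz',s['eef_rot']).as_matrix()
    L=(P-s['tcp_pos'])@M  # tool coords: fork x=-tool x ; fork y = tool y (approx), z up = -tool z
    L=L*[-1,1,-1]
    m=(im.min(-1)>130)&(np.ptp(im.astype(int),axis=-1)<40)&(abs(L[...,2]+.046)<.02)&(abs(L[...,1])<.06)&(L[...,0]>-.07)&(L[...,0]<.19)
    q=L[m]; 
    if len(q)<50: print(name,'few',len(q));return
    A=np.c_[q[:,:2],np.ones(len(q))]; c=np.linalg.lstsq(A,q[:,2],rcond=None)[0]
    r=np.abs(A@c-q[:,2])<.006; c=np.linalg.lstsq(A[r],q[r,2],rcond=None)[0]
    t=q[(q[:,0]>.08)]
    print(name,len(q),'plane dz/dx,dz/dy,z0',c.round(4),'xmax',np.percentile(q[:,0],[0.5,99.5]).round(4),'tine y',[(np.percentile(t[(t[:,0]>a)&(t[:,0]<a+.03)][:,1],[1,99])).round(4).tolist() for a in(.08,.12)],cv2.minAreaRect(q[:,:2].astype(np.float32)))
if __name__=='__main__':
    for n in('top','scene','wrist'):
        s=snap(n,n+'_%d.png'%int(env.observe()['t']*10)); fork(n,s)
    print(s['tcp_pos'],s['eef_rot'],s['joints'].round(3))
E
python3 fk.py
```

```text
top 725 plane dz/dx,dz/dy,z0 [ 0.002  -0.006  -0.0473] xmax [0.0008 0.1694] tine y [[-0.0457, 0.0456], [-0.0455, 0.0457]] ((0.08397331833839417, 2.3208558559417725e-06), (0.171910360455513, 0.09178109467029572), 0.04375076666474342)
scene 528 plane dz/dx,dz/dy,z0 [-0.0024 -0.006  -0.0438] xmax [-0.0512  0.1672] tine y [[-0.044, 0.0474], [-0.0458, 0.0467]] ((0.05798650160431862, 7.628649473190308e-05), (0.222503200173378, 0.09472581744194031), 0.6078594923019409)Traceback (most recent call last):
  File "fk.py", line 15, in <module>
    s=snap(n,n+'_%d.png'%int(env.observe()['t']*10)); fork(n,s)
                                                      ~~~~^^^^^
  File "fk.py", line 12, in fork
    print(name,len(q),'plane dz/dx,dz/dy,z0',c.round(4),'xmax',np.percentile(q[:,0],[0.5,99.5]).round(4),'tine y',[(np.percentile(t[(t[:,0]>a)&(t[:,0]<a+.03)][:,1],[1,99])).round(4).tolist() for a in(.08,.12)],cv2.minAreaRect(q[:,:2].astype(np.float32)))
                                                                                                                    ~~~~~~~~~~~~~^^^^^^^^^^^^^^^^^^^^^^^^^^^^^^^^^^^^^^^^^^
    return _quantile_unchecked(
        a, q, axis, out, overwrite_input, method, keepdims, weights)
    return _ureduce(a,
                    func=_quantile_ureduce_func,
    ...<5 lines>...
                    overwrite_input=overwrite_input,
                    method=method)
    r = func(a, **kwargs)
    result = _quantile(arr,
                       quantiles=q,
    ...<2 lines>...
                       out=out,
                       weights=wgt)
    slices_having_nans = np.isnan(arr[-1, ...])
                                  ~~~^^^^^^^^^
IndexError: index -1 is out of bounds for axis 0 with size 0
```

Run:
```python
from h import *
s=env.observe();print(s['joints'].round(4));q1=s['joints'][0]
for n in('scene','top'):
    im,P=cloud(n);r=P[...,0]*np.cos(q1)+P[...,1]*np.sin(q1);l=-P[...,0]*np.sin(q1)+P[...,1]*np.cos(q1)
    m=(abs(l)<.12)&(P[...,2]>.12)
    for a in np.arange(-.1,.75,.05):
        k=m&(r>a)&(r<a+.05)
        if k.sum()>5: print(n,a.round(2),k.sum(),'z',P[k][:,2].min().round(3),P[k][:,2].max().round(3),'lat',l[k].min().round(3),l[k].max().round(3))
```

```text
[ 0.6671  0.4189 -0.254   0.8998  0.      2.1488]
scene -0.1 30 z 0.125 0.365 lat -0.106 0.023
scene -0.05 621 z 0.12 0.442 lat -0.111 0.088
scene 0.0 1523 z 0.12 0.545 lat -0.113 0.088
scene 0.05 2163 z 0.121 0.602 lat -0.108 0.118
scene 0.1 806 z 0.346 0.605 lat 0.067 0.12
scene 0.15 521 z 0.453 0.608 lat 0.067 0.12
scene 0.2 70 z 0.573 0.609 lat 0.073 0.12
scene 0.3 30 z 0.292 0.349 lat -0.12 -0.11
scene 0.35 74 z 0.184 0.639 lat -0.12 -0.044
scene 0.4 173 z 0.591 0.642 lat -0.067 -0.037
scene 0.45 347 z 0.562 0.644 lat -0.065 -0.028
scene 0.5 638 z 0.167 0.645 lat -0.058 0.025
scene 0.55 1731 z 0.12 0.63 lat -0.058 0.046
scene 0.6 3035 z 0.12 0.604 lat -0.06 0.047
scene 0.65 298 z 0.149 0.569 lat -0.053 0.045
top -0.05 15 z 0.251 0.292 lat -0.108 -0.107
top 0.0 478 z 0.12 0.343 lat -0.108 0.057
top 0.05 1075 z 0.12 0.327 lat -0.105 0.059
top 0.2 417 z 0.707 0.802 lat -0.077 -0.068
top 0.25 2581 z 0.232 0.801 lat -0.117 0.016
top 0.3 4535 z 0.245 0.768 lat -0.12 0.063
top 0.35 4030 z 0.277 0.739 lat -0.12 0.062
top 0.4 3323 z 0.618 0.711 lat -0.064 0.062
top 0.45 2507 z 0.593 0.684 lat -0.059 0.052
top 0.5 2043 z 0.167 0.654 lat -0.054 0.046
top 0.55 3090 z 0.12 0.625 lat -0.054 0.047
top 0.6 1989 z 0.123 0.603 lat -0.054 0.046
top 0.65 32 z 0.175 0.551 lat -0.049 -0.02
```

View pics/scene_41.png

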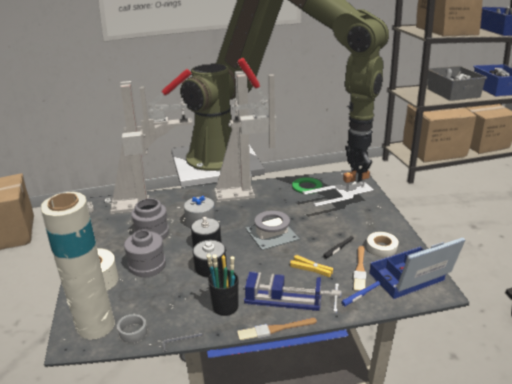

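```bash
ls pics
python3 - <<'E'
from h import *
go([.5287,.3198,.068],1.726)
E
```

```text
crop1.png
scene0.png
scene_41.png
top0.png
top0b.png
top_40.png
w1.png
wrist_41.png
tcp [0.474  0.3733 0.0978] [-3.1400e+00  1.0000e-03  1.6599e+00] {'d': array([-0.0581,  0.0498,  0.0297]), 'turn': array([-0.0016,  0.0009, -0.0661])}
```

```bash
python3 -m jog '[{"delta_pos":[-0.0145,0.0125,0.002],"turn":[0,0,0],"hand":-1},{"delta_pos":[-0.0145,0.0125,0.008],"turn":[0,0,0],"hand":-1},{"delta_pos":[-0.0145,0.0125,0.01],"turn":[0,0,0],"hand":-1},{"delta_pos":[-0.0145,0.0125,0.0097],"turn":[0,0,0],"hand":-1},{"delta_pos":[0,0,0],"turn":[0,0,-0.033],"hand":-1},{"delta_pos":[0,0,0],"turn":[0,0,-0.033],"hand":-1},{"delta_pos":[0,0,0],"turn":[0,0,0],"hand":-1},{"delta_pos":[0,0,0],"turn":[0,0,0],"hand":-1}]'
cat > chk.py <<'E'
from fk import *
s=snap('top','top_%d.png'%int(env.observe()['t']*10));fork('top',s)
a=cv2.imread('pics/top_%d.png'%int(s['t']*10))[120:240,120:310]
cv2.imwrite('pics/c_%d.png'%int(s['t']*10),cv2.resize(a,None,fx=4.2,fy=4.2,interpolation=cv2.INTER_CUBIC));print('c_%d'%int(s['t']*10))
im,P=cloud('top');z=P[...,2]
m=(np.hypot(P[...,0]-.569,P[...,1]-.061)<.07)&(z>.044)&(z<.058);q=P[m];print('ring',cv2.minEnclosingCircle(q[:,:2].astype(np.float32)),q.mean(0))
go([.5504,.1815,.068],1.726)
E
python3 chk.py
```

```text
t: 5.0
tcp_pos: [0.5292, 0.3203, 0.0686]
eef_rot: [-3.141, 0.0, 1.725]
force: [-0.4, -0.5, -2.2]
opening: 0.0222
top 702 plane dz/dx,dz/dy,z0 [ 0.0038 -0.0024 -0.0475] xmax [0.005 0.169] tine y [[-0.0452, 0.0455], [-0.0461, 0.0452]] ((0.08466796576976776, -0.00529567152261734), (0.17070384323596954, 0.1017518937587738), 0.22552312910556793)
c_50
ring ((0.569070041179657, 0.061306294053792953), 0.0520312525331974) [0.56869017 0.06123472 0.04971751]
tcp [0.5293 0.3204 0.0688] [-3.1409e+00  2.0000e-04  1.7253e+00] {'d': array([-0.1405, -0.0005,  0.0008]), 'turn': array([-0.0007,  0.0002, -0.0007])}
```

```bash
python3 -m jog '[{"delta_pos":[-0.014,0,0],"turn":[0,0,0],"hand":-1},{"delta_pos":[-0.014,0,0],"turn":[0,0,0],"hand":-1},{"delta_pos":[-0.014,0,0],"turn":[0,0,0],"hand":-1},{"delta_pos":[-0.014,0,0],"turn":[0,0,0],"hand":-1},{"delta_pos":[-0.014,0,0],"turn":[0,0,0],"hand":-1},{"delta_pos":[-0.014,0,0],"turn":[0,0,0],"hand":-1},{"delta_pos":[0,0,0],"turn":[0,0,0],"hand":-1}]'; python3 chk.py
```

```text
t: 5.75
tcp_pos: [0.5428, 0.2352, 0.0692]
eef_rot: [-3.141, 0.001, 1.723]
force: [0.1, -0.7, -2.3]
opening: 0.0227
top 765 plane dz/dx,dz/dy,z0 [ 0.0771 -0.0106 -0.0521] xmax [0.0195 0.1891] tine y [[-0.0452, 0.0456], [-0.0553, 0.0599]] ((0.09745107591152191, 0.0019219964742660522), (0.18513154983520508, 0.11570578813552856), 0.42951586842536926)
c_57
ring ((0.568913459777832, 0.06084447726607323), 0.05194596201181412) [0.56875393 0.06114314 0.04973194]
tcp [0.5428 0.2363 0.0693] [-3.1415e+00 -2.0000e-04  1.7240e+00] {'d': array([-0.0553, -0.0009,  0.0013]), 'turn': array([-0.0001, -0.0002, -0.002 ])}
```

View pics/c_57.png

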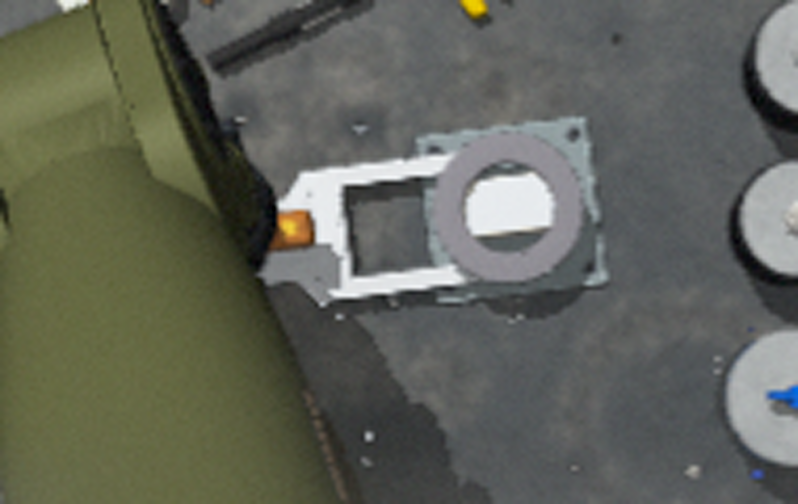

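```bash
python3 -m jog '[{"delta_pos":[-0.013,-0.0005,0.0003],"turn":[0,0,0],"hand":-1},{"delta_pos":[-0.013,0,0],"turn":[0,0,0],"hand":-1},{"delta_pos":[-0.013,0,0],"turn":[0,0,0],"hand":-1},{"delta_pos":[-0.01,0,0],"turn":[0,0,0],"hand":-1},{"delta_pos":[-0.005,0,0],"turn":[0,0,0],"hand":-1},{"delta_pos":[0,0,0],"turn":[0,0,0],"hand":-1},{"delta_pos":[0,0,0],"turn":[0,0,0],"hand":-1}]'; python3 chk.py
```

```text
t: 6.5
tcp_pos: [0.5505, 0.1841, 0.0689]
eef_rot: [3.142, -0.0, 1.726]
force: [0.2, -0.7, -1.7]
opening: 0.0227
top 702 plane dz/dx,dz/dy,z0 [ 0.0191 -0.0437 -0.0468] xmax [0.0271 0.1856] tine y [[-0.0553, 0.0596], [-0.0159, 0.0586]] ((0.1059461236000061, 0.0020658597350120544), (0.11607483774423599, 0.15951482951641083), 89.81747436523438)
c_65
ring ((0.5690270662307739, 0.06135265529155731), 0.05203668028116226) [0.56836322 0.06122443 0.04965464]
tcp [0.5505 0.1843 0.0689] [ 3.1415e+00 -3.0000e-04  1.7260e+00] {'d': array([-0.0028, -0.0005,  0.0009]), 'turn': array([ 0.0001, -0.0003, -0.    ])}
```

```bash
python3 -m jog '[{"delta_pos":[-0.0028,0,0],"turn":[0,0,0],"hand":-1},{"delta_pos":[0,0,-0.006],"turn":[0,0,0],"hand":-1},{"delta_pos":[0,0,-0.005],"turn":[0,0,0],"hand":-1},{"delta_pos":[0,0,-0.003],"turn":[0,0,0],"hand":-1},{"delta_pos":[0,0,-0.003],"turn":[0,0,0],"hand":-1},{"delta_pos":[0,0,-0.003],"turn":[0,0,0],"hand":-1},{"delta_pos":[0,0,-0.003],"turn":[0,0,0],"hand":-1},{"delta_pos":[0,0,-0.004],"turn":[0,0,0],"hand":-1},{"delta_pos":[0,0,-0.005],"turn":[0,0,0],"hand":-1},{"delta_pos":[0,0,-0.006],"turn":[0,0,0],"hand":-1}]'
python3 -m jog '[{"delta_pos":[0,0,-0.008],"turn":[0,0,0],"hand":-1},{"delta_pos":[0,0,-0.012],"turn":[0,0,0],"hand":-1},{"delta_pos":[0,0,-0.014],"turn":[0,0,0],"hand":-1},{"delta_pos":[0,0,-0.015],"turn":[0,0,0],"hand":-1},{"delta_pos":[0,0,-0.015],"turn":[0,0,0],"hand":-1},{"delta_pos":[0,0,-0.015],"turn":[0,0,0],"hand":-1},{"delta_pos":[0,0,-0.012],"turn":[0,0,0],"hand":-1},{"delta_pos":[0,0,-0.006],"turn":[0,0,0],"hand":-1},{"delta_pos":[0,0,0],"turn":[0,0,0],"hand":-1},{"delta_pos":[0,0,0],"turn":[0,0,0],"hand":-1}]'
cat > rg.py <<'E'
from h import *
for n in('top','scene'):
    s=snap(n,n+'_%d.png'%int(env.observe()['t']*10)); M=R.from_euler('xyz',s['eef_rot']).as_matrix()
    im,P=cloud(n); L=((P-s['tcp_pos'])@M)*[-1,1,-1]
    i=im.astype(int)
    m=(abs(L[...,2]+.035)<.012)&(np.hypot(L[...,0]-.122,L[...,1])<.065)&(i.max(-1)<175)&(i.min(-1)>60)&(L[...,0]>.066)
    k,l,st,_=cv2.connectedComponentsWithStats(m.astype(np.uint8)); m=l==1+st[1:,4].argmax()
    q=L[m];e,r=cv2.minEnclosingCircle(q[:,:2].astype(np.float32))
    w=(q[:,2]>-.042)|(n=='top'); A=np.c_[q[w][:,:2]-[.122,0],np.ones(w.sum())];c=np.linalg.lstsq(A,q[w][:,2],rcond=None)[0]
    off=M@(np.array([e[0],e[1],c[2]])*[-1,1,-1]); W=s['tcp_pos']+off
    print(n,len(q),'ring in fork',np.round(e,4),round(r,4),'plane',c.round(4),'world ctr top',W.round(4))
print('tcp',s['tcp_pos'].round(4),s['eef_rot'].round(4),s['force'].round(1),'t',s['t'])
E
python3 rg.py
```

```text
t: 7.55
tcp_pos: [0.5507, 0.1812, 0.1072]
eef_rot: [-3.141, 0.0, 1.726]
force: [0.1, 0.5, -3.3]
opening: 0.0224
t: 8.55
tcp_pos: [0.5506, 0.1812, 0.2036]
eef_rot: [-3.141, 0.0, 1.726]
force: [0.2, -0.7, -5.4]
opening: 0.0224
top 808 ring in fork [ 1.243e-01 -1.000e-04] 0.0545 plane [-0.003  -0.0005 -0.0376] world ctr top [0.5697 0.0584 0.166 ]
scene 492 ring in fork [ 0.1273 -0.0014] 0.0591 plane [-0.0125 -0.0112 -0.0357] world ctr top [0.5686 0.0552 0.1676]
tcp [0.5504 0.1811 0.2032] [-3.1404e+00  2.0000e-04  1.7258e+00] [-1.2 -0.2 -4.2] t 8.6
```

Run:
```python
import cv2
a=cv2.imread('pics/top_85.png')[100:250,150:420];b=cv2.imread('pics/scene_86.png')[100:300,100:400]
a=cv2.resize(a,(540,300),interpolation=cv2.INTER_CUBIC);b=cv2.resize(b,(450,300),interpolation=cv2.INTER_CUBIC)
c=cv2.vconcat([a,cv2.resize(b[:, :],(540,300))]);cv2.imwrite('pics/v1.png',c)
```

```text
(no output)
```

View pics/v1.png

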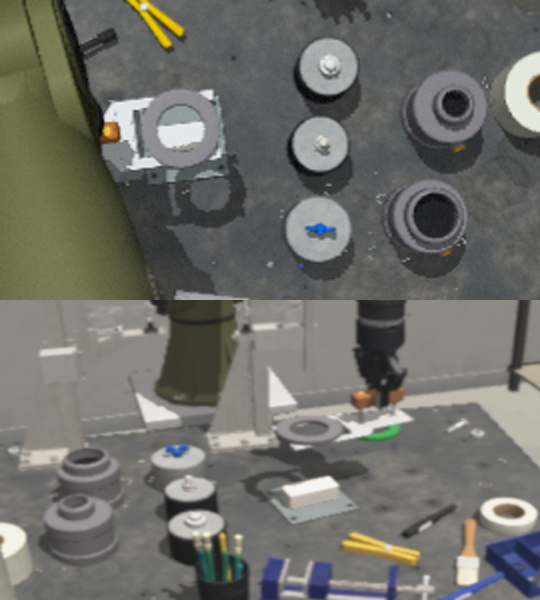

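```bash
python3 - <<'E'
from h import *
im,P=cloud('top')
for n,c,r in(('c1',(.676,-.1457),.05),('c2',(.564,-.135),.05),('c3',(.444,-.134),.05)):
    m=np.hypot(P[...,0]-c[0],P[...,1]-c[1])<r;print(n,np.percentile(P[m][:,2],[90,99,100]).round(3))
m=(P[...,0]>.54)&(P[...,0]<.70)&(P[...,1]<-.375)&(P[...,1]>-.46)&(P[...,2]>.02);q=P[m];print(len(q),q[:,1].max() if len(q) else 0,q.max(0) if len(q) else 0,np.percentile(q[:,2],[50,99]))
E
python3 -m jog '[{"delta_pos":[-0.006,0,0],"turn":[0,0,0],"hand":-1},{"delta_pos":[-0.012,-0.0008,0],"turn":[0,0,0],"hand":-1},{"delta_pos":[-0.018,-0.0008,0],"turn":[0,0,0],"hand":-1},{"delta_pos":[-0.02,-0.0008,0],"turn":[0,0,0],"hand":-1},{"delta_pos":[-0.022,-0.0008,0],"turn":[0,0,0],"hand":-1},{"delta_pos":[-0.022,-0.0008,0],"turn":[0,0,0],"hand":-1},{"delta_pos":[-0.022,-0.0008,0],"turn":[0,0,0],"hand":-1},{"delta_pos":[-0.022,-0.0008,0],"turn":[0,0,0],"hand":-1},{"delta_pos":[-0.022,-0.0008,0],"turn":[0,0,0],"hand":-1},{"delta_pos":[-0.022,-0.0008,0],"turn":[0,0,0],"hand":-1}]'
python3 -m jog '[{"delta_pos":[-0.022,-0.0008,0],"turn":[0,0,0],"hand":-1},{"delta_pos":[-0.022,0,0],"turn":[0,0,0],"hand":-1},{"delta_pos":[-0.022,0,0],"turn":[0,0,0],"hand":-1},{"delta_pos":[-0.022,0,0],"turn":[0,0,0],"hand":-1},{"delta_pos":[-0.022,0,0],"turn":[0,0,0],"hand":-1},{"delta_pos":[-0.02,0,0],"turn":[0,0,0],"hand":-1},{"delta_pos":[-0.017,0,0],"turn":[0,0,0],"hand":-1},{"delta_pos":[-0.012,0,0],"turn":[0,0,0],"hand":-1},{"delta_pos":[-0.008,0,0],"turn":[0,0,0],"hand":-1},{"delta_pos":[-0.004,0,0],"turn":[0,0,0],"hand":-1}]'
python3 -m jog '[{"delta_pos":[0,0,0],"turn":[0,0,0],"hand":-1},{"delta_pos":[0,0,0],"turn":[0,0,0],"hand":-1},{"delta_pos":[0,0,0],"turn":[0,0,0],"hand":-1}]'
python3 rg.py
```

```text
c1 [0.068 0.083 0.087]
c2 [0.068 0.09  0.097]
c3 [0.069 0.09  0.095]
771 -0.39670390571792913 [ 0.6996215  -0.39670391  0.07015288] [0.06191991 0.06875622]
t: 9.65
tcp_pos: [0.5724, -0.0075, 0.2036]
eef_rot: [-3.141, 0.0, 1.725]
force: [-0.4, 0.7, -2.8]
opening: 0.0224
t: 10.65
tcp_pos: [0.5983, -0.1753, 0.2037]
eef_rot: [-3.141, -0.0, 1.725]
force: [0.4, 0.1, -3.2]
opening: 0.0225
t: 10.95
tcp_pos: [0.5984, -0.1739, 0.2039]
eef_rot: [-3.142, -0.0, 1.727]
force: [1.0, 0.4, -3.1]
opening: 0.0223Traceback (most recent call last):
  File "rg.py", line 7, in <module>
    k,l,st,_=cv2.connectedComponentsWithStats(m.astype(np.uint8)); m=l==1+st[1:,4].argmax()
                                                                          ~~~~~~~~~~~~~~~^^
ValueError: attempt to get argmax of an empty sequence
```

Run:
```python
from h import *
s=snap('scene','s2.png');snap('wrist','w2.png');snap('top','t2.png')
a=cv2.imread('pics/t2.png')[60:260,240:500];b=cv2.imread('pics/s2.png')[150:350,60:320]
f=lambda x:cv2.resize(x,(390,300),interpolation=cv2.INTER_CUBIC)
w=cv2.imread('pics/w2.png')
cv2.imwrite('pics/v2.png',cv2.vconcat([cv2.hconcat([f(a),f(b)]),cv2.hconcat([f(w),f(w)*0])]))
```

```text
(no output)
```

View pics/v2.png

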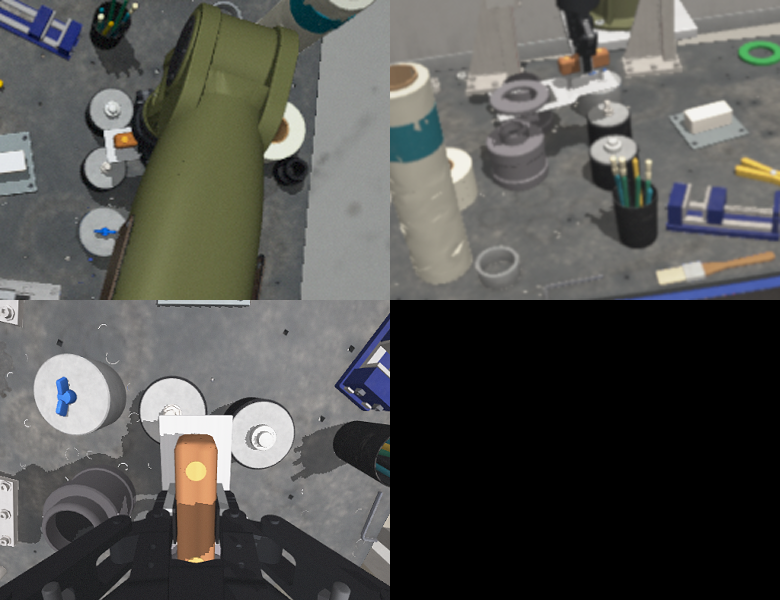

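```bash
python3 -m jog '[{"delta_pos":[-0.004,0,0],"turn":[0,0,0],"hand":-1},{"delta_pos":[-0.006,0,0],"turn":[0,0,0],"hand":-1},{"delta_pos":[-0.006,0,0],"turn":[0,0,0],"hand":-1},{"delta_pos":[-0.003,0,0],"turn":[0,0,0],"hand":-1},{"delta_pos":[0,0,0],"turn":[0,0,0],"hand":-1},{"delta_pos":[0,0,0],"turn":[0,0,0],"hand":-1},{"delta_pos":[0,0,0],"turn":[0,0,0],"hand":-1}]'
cat >> h.py <<'E'
def proj(name,X):
    c=load(name);fx,fy,cx,cy,k1=c['K'];p=(np.array(X)-c['T'][:3,3])@c['T'][:3,:3]
    a=p[:,0]/-p[:,2];b=-p[:,1]/-p[:,2];r=1+k1*(a*a+b*b);return np.c_[fx*a*r+cx,fy*b*r+cy]
def ring3(c,r,z):
    t=np.linspace(0,2*np.pi,120);return np.c_[c[0]+r*np.cos(t),c[1]+r*np.sin(t),0*t+z]
E
cat > ov.py <<'E'
import sys
from h import *
s=snap('scene'); M=R.from_euler('xyz',s['eef_rot']).as_matrix()
sx,sy=.1235,0.
S=s['tcp_pos']+M@np.array([-sx,sy,.0365]);print('tcp',s['tcp_pos'].round(4),s['eef_rot'].round(4),s['force'].round(1),'pred ring top',S.round(4),s['t'])
im=load('scene')['im'];im0=np.load('scene_first.npz')['im'] if 0 else None
k=6;u0,v0,w,h=95,178,120,90
a=cv2.resize(im[v0:v0+h,u0:u0+w,::-1],None,fx=k,fy=k,interpolation=cv2.INTER_CUBIC)
def dr(c,r,z,col):
    p=(proj('scene',ring3(c,r,z))-[u0,v0]+.5)*k-.5;cv2.polylines(a,[p.round().astype(int)],True,col,1)
dr(S,.052,S[2],(0,0,255));dr(S,.031,S[2],(0,0,255))
H=(.620,-.3145)
dr(H,.052,.082,(0,255,0));dr(H,.027,.106,(0,255,0))
cv2.imwrite('pics/'+sys.argv[1],a)
im,P=cloud('scene')
q=P[(np.hypot(P[...,0]-S[0],P[...,1]-S[1])<.065)&(abs(P[...,2]-S[2])<.005)];print('ring top cloud',len(q),q.mean(0).round(4),cv2.minEnclosingCircle(q[:,:2].astype(np.float32)))
E
python3 ov.py ov1.png
```

```text
t: 11.85
tcp_pos: [0.6013, -0.1934, 0.2039]
eef_rot: [-3.142, -0.0, 1.726]
force: [0.9, 0.3, -3.3]
opening: 0.0228
tcp [ 0.6013 -0.1934  0.2039] [-3.1415e+00 -2.0000e-04  1.7258e+00] [ 0.9  0.3 -3.3] pred ring top [ 0.6203 -0.3154  0.1673] 11.85
ring top cloud 538 [ 0.6247 -0.3127  0.1672] ((0.6214304566383362, -0.31416264176368713), 0.06358004361391068)
```

View pics/ov1.png

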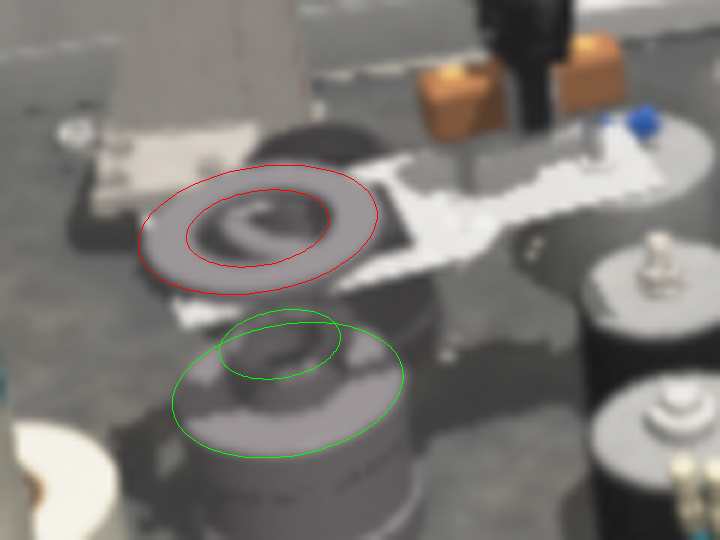

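```bash
cat > fit.py <<'E'
from h import *
from scipy.optimize import minimize
def fit(name,img,x0,circ):
    g=cv2.GaussianBlur(cv2.cvtColor(img,cv2.COLOR_RGB2GRAY).astype(np.float32),(0,0),.8)
    def val(c,r,z):
        p=proj(name,ring3(c,r,z)).astype(np.float32);return cv2.remap(g,p[:,0],p[:,1],cv2.INTER_LINEAR).ravel()
    cost=lambda c:-sum(np.mean(np.minimum(np.abs(val(c,r+.0025,z)-val(c,r-.0025,z)),40)) for r,z in circ)
    best=min(((cost((x0[0]+a,x0[1]+b)),x0[0]+a,x0[1]+b) for a in np.arange(-.01,.0101,.001) for b in np.arange(-.01,.0101,.001)))
    o=minimize(cost,best[1:],method='Nelder-Mead',options=dict(initial_simplex=np.array(best[1:])+np.array([[0,0],[.001,0],[0,.001]])))
    return o.x.round(4),round(o.fun,1)
if __name__=='__main__':
    rd=lambda f:cv2.imread('pics/'+f)[...,::-1].copy()
    for n,f in(('scene','scene0.png'),('top','top0.png'),('scene','scene_86.png'),('top','top_85.png')):
        print(f,'head',fit(n,rd(f),(.62,-.3145),[(.027,.106),(.052,.082)]),fit(n,rd(f),(.62,-.3145),[(.027,.106)]))
    for n,f in(('scene','scene0.png'),('top','top0.png')): print(f,'ring on block',fit(n,rd(f),(.569,.061),[(.052,.05),(.031,.05)]))
    for n,f in(('scene','scene_86.png'),('top','top_85.png')): print(f,'ring on fork',fit(n,rd(f),(.5695,.0585),[(.052,.167),(.031,.167)]))
    s=env.observe();zt=s['tcp_pos'][2]-.0365
    im=load('scene')['im'];print('now',s['tcp_pos'],fit('scene',im,(.620,-.315),[(.052,zt),(.031,zt)]))
E
python3 fit.py
```

```text
scene0.png head (array([ 0.6199, -0.3131]), np.float64(-30.6)) (array([ 0.6126, -0.3225]), np.float64(-13.7))
top0.png head (array([ 0.6195, -0.3156]), np.float64(-44.6)) (array([ 0.6084, -0.3124]), np.float64(-31.5))
scene_86.png head (array([ 0.6195, -0.3133]), np.float64(-31.8)) (array([ 0.6125, -0.3226]), np.float64(-14.2))
top_85.png head (array([ 0.6195, -0.3157]), np.float64(-45.9)) (array([ 0.6083, -0.3125]), np.float64(-32.2))
scene0.png ring on block (array([0.5672, 0.0621]), np.float64(-43.7))
top0.png ring on block (array([0.5705, 0.0603]), np.float64(-44.0))
scene_86.png ring on fork (array([0.5664, 0.0629]), np.float64(-34.9))
top_85.png ring on fork (array([0.5711, 0.0606]), np.float64(-47.3))
now [ 0.60127515 -0.19325262  0.20389914] (array([ 0.6183, -0.3134]), np.float64(-47.0))
```

```bash
python3 -m jog '[{"delta_pos":[0,0,0.004],"turn":[0,0,0],"hand":-1},{"delta_pos":[0,0,0.007],"turn":[0,0,0],"hand":-1},{"delta_pos":[0,0,0.009],"turn":[0,0,0],"hand":-1},{"delta_pos":[0,0,0.009],"turn":[0,0,0],"hand":-1},{"delta_pos":[0,0,0.007],"turn":[0,0,0],"hand":-1},{"delta_pos":[0,0,0.004],"turn":[0,0,0],"hand":-1},{"delta_pos":[0,0,0.002],"turn":[0,0,0],"hand":-1},{"delta_pos":[0,0,0],"turn":[0,0,0],"hand":-1},{"delta_pos":[0,0,0],"turn":[0,0,0],"hand":-1},{"delta_pos":[0,0,0],"turn":[0,0,0],"hand":-1}]'
sed -i 's/\.0365/.0358/' ov.py; python3 ov.py ov2.png
python3 - <<'E'
from fit import *
s=env.observe();im=load('scene')['im'];print(s['joint_velocities'].round(4))
for o in(.0345,.0358,.037):
    zt=s['tcp_pos'][2]-o;print(o,fit('scene',im,(.620,-.315),[(.052,zt),(.031,zt)]))
print('head',fit('scene',im,(.62,-.3145),[(.052,.082)]))
# height of ring from depth, relative to scene body-top depth
I,P=cloud('scene');H=(.62,-.315);d=np.hypot(P[...,0]-H[0],P[...,1]-H[1])
q=P[(d<.050)&(d>.033)&(abs(P[...,2]-.127)<.007)];print('ring z',len(q),np.median(q[:,2]))
A=np.c_[q[:,:2]-H,np.ones(len(q))];print('tilt',np.linalg.lstsq(A,q[:,2],rcond=None)[0])
q=P[(d<.050)&(d>.033)&(abs(P[...,2]-.082)<.008)];print('body z',len(q),np.median(q[:,2]))
E
```

```text
t: 12.9
tcp_pos: [0.6016, -0.1936, 0.1624]
eef_rot: [3.141, 0.0, 1.726]
force: [-0.3, -0.5, -2.4]
opening: 0.0224
tcp [ 0.6016 -0.1936  0.1624] [3.1409e+00 4.0000e-04 1.7257e+00] [-0.3 -0.5 -2.4] pred ring top [ 0.6207 -0.3156  0.1266] 12.9
ring top cloud 505 [ 0.6248 -0.3125  0.1263] ((0.6203435659408569, -0.3171818256378174), 0.05778976529836655)
[-0.0012 -0.0008 -0.002  -0.0007 -0.0001  0.0013]
0.0345 (array([ 0.6211, -0.3133]), np.float64(-45.8))
0.0358 (array([ 0.6192, -0.3132]), np.float64(-45.9))
0.037 (array([ 0.6173, -0.3133]), np.float64(-45.9))
head (array([ 0.62  , -0.3107]), np.float64(-13.9))
ring z 371 0.12652438144136324
tilt [-0.00358361 -0.00447049  0.12636165]
body z 231 0.08364597702496634
```

View pics/ov2.png

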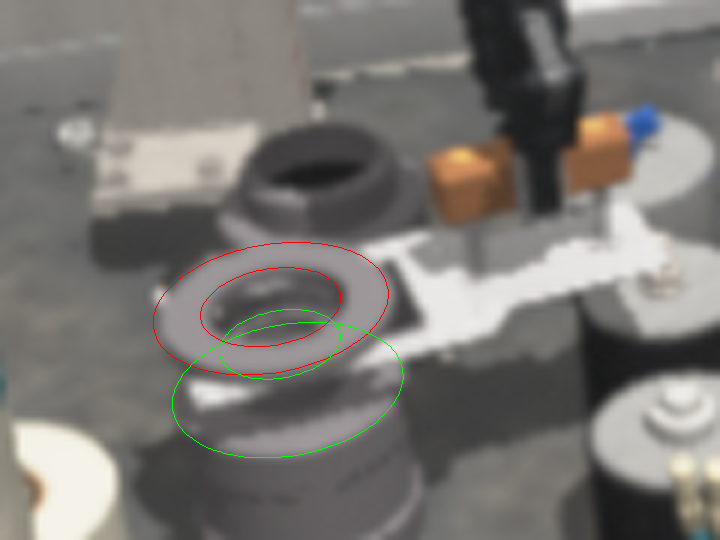

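```bash
python3 -c "
from station import env
print(env.sign_off())"
```

```text
the job is handed in; nothing more can be done
None
```

The ring is on the fork, level and about 1 cm above the narrow spigot. I handed the job in at about 13 s of robot time, with the arm still and holding it there.

I took the lifter by its grip at 110 N and slid the tines under the ring along both sides of the rail. I then lifted it off and carried it above the caps to the narrow head.

**Last checks, from the scene camera:**
- **Centring:** the ring sits at (0.6192, -0.3132) and the head at (0.6197, -0.3132), so about 1 mm apart.
- **Height:** the underside of the ring is 9–10.5 mm above the spigot top.
- **Level:** the tilt is about 0.3°.
- **Steadiness:** joint speeds were nearly zero, and no contact force showed beyond the load's weight.

**Checks that disagreed or were weak:**
- **Top camera:** before the carry, it put the best stopping point about 2–3 mm away. The arm hid the ring from it at the end, so I used the relative fit from the scene camera.
- **Head position:** a last fit of the head, partly hidden by the ring, read 2.5 mm off in y. I put that down to the ring blocking the view, as the fork and ring were never low enough to touch the head.
- **Entry side:** I could not tell the rail's two ends apart by sight. I took the end facing the lifter as the negative x end.

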